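# Unhook a measuring cup from its keyhole stud and nest it in the wide one

## Task

Two long-handled steel measuring cups hang by the keyhole slots in their handles on the studs of the sloping wooden rack; take down the one with the narrower bowl, sliding it up the slope until the stud head is in the wide end of its slot and then lifting it off the rack. Set it, without dropping it, upright on the floor of the wide cup that stands on the worktop, with the two handles fanned out side by side about an eighth of a turn apart (either side), neither one above the other nor pointing far apart. Leave the other hanging cup on its stud, the wide cup about where it stands, and do not push the pepper mill out of place.

Things in the scene. Friction and masses are not known exactly. Their poses are not given: they have to be found in the camera images.
- narrow_cup_grip (a point): Narrow cup (loose, about 0.1 kg, hangs on the left or right stud): where to hold it, the centre of its handle's thick neck (20 mm wide, 10 thick, 23 to 84 mm from the bowl's axis), 70 mm from that axis, 49 above the base. Axes: x along the handle to its tip, y across it, z out of the bowl's mouth. Hanging, x points up the slope, z is the slope's normal, 35 deg from vertical.
- narrow_cup_base (a point): Narrow cup: centre of the bowl's underside, in the grip point's axes at x -70, z -49 mm. Round steel bowl 54 mm deep, 52 mm across the rim, 42 across the base; the long straight handle is flush with the rim. Same axes. Hanging, the base lies on the sloping board and the thin handle end on the rail, leaving 44 mm free below the neck.
- narrow_cup_hole (a point): Narrow cup: centre of its keyhole's wide end (eight-sided, 19 mm across), under the 4 mm thick, 34 mm wide handle end; 116 mm along x and 50 up from the base centre. From it a 9 mm slot runs to the tip; its closed end, 16 mm on, holds the stud. Cup comes free when moved 16 mm (+-2) along its own +x, up the slope, then lifted along its own +z. Same axes.
- narrow_cup_tip (a point): Narrow cup: end of its handle, 145 mm along x from the bowl's axis and 52 mm above the base. Same axes. The base is weighted, so the cup stands by itself when let go.
- wide_cup_floor (a point): Wide cup (loose, about 0.3 kg, steel, on the worktop): centre of its inner floor, 3 mm above the worktop. Bowl 40 mm deep, 84 mm across the rim, 70 across inside at the floor, walls 2 mm; flat handle flush with the rim. Axes: x along the handle to its tip, z up. With the narrow cup standing in it, that cup's neck passes 7 mm above this rim.
- wide_cup_tip (a point): Wide cup: end of its handle, 153 mm along x from the bowl's axis and 38 mm above the worktop. It points right and away from the robot. Same axes.
- middle_cup_grip (a point): The other hanging cup, with the same handle and depth but a bowl 72 mm across: centre of its handle's neck. It hangs on the other stud, 90 mm beside the narrow cup, and stays there.
- rack: Fixed wooden rack, 200 mm wide. Origin on the worktop, below the middle between the hanging bowls; x level, to the back (up the slope), y to its left. The board rises at 35 deg; a rail 50 mm high and 50 broad across its upper part carries two studs. The rail begins 33 mm up the slope from the hanging cups' grip points, so 17 mm once a cup is slid up.
- left_stud (a point): Foot of the left stud (+y of the rack's middle), on the rail's face. The stud stands square to the slope: shank 6 mm thick, with a head 14 mm across that begins 6.5 mm above the rail and is 3.5 mm thick.
- right_stud (a point): Foot of the right stud, 90 mm to the right of the left one, the same shape.
- pepper: Clear pepper mill, 49 mm across, 164 mm tall, standing at the rear; origin under its centre. Not to be moved.

How it is judged:
By the outcome, as a careful person would: the job done as asked, in the order asked, and still so for the second after the job is handed in, with the robot touching nothing.
It also fails if it takes over 48 s, if anything falls off the work surface, if the arm or the gripper's body presses on something with over 40 N, if the wrist force passes 120 N, or if a joint passes its speed limit or range.

## Robot

A 6-joint arm with a two-finger parallel gripper is mounted at the origin on a cart in front of the work surface, level with it; the furniture and walls round the work are solid. World frame = base frame: x ahead of the robot, y to its left, z up, the work surface at z = 0. Lengths are in m, angles in rad, forces in N, time in s.
With the tool pointing down it reaches from about 0.2 to 0.875 m from the base axis. Payload 3.4 kg.
Tool frame: the origin (TCP) lies between the finger pads; the fingertips stand 25 mm ahead of it and the grasp point (between the pads) lies 6 mm ahead of it (r.nose_length is the z of the fingertips in the tool frame, in m); z points along the fingers, x is the direction in which the jaws open and shut, and the axes are right-handed (so a half turn about z gives the same grasp; the last joint's range is limited). The gripper opens to 94 mm and grips with 3 to 60 N. Pads are 16 mm wide; open, the fingers measure 119 mm over their backs; the gripper's body (75 mm by 177 mm) begins 78 mm behind the grasp point.
Start: joints at [1.212, 0.276, 1.505, -0, 1.361, -0.121], TCP at [0.135, 0.559, 0.23] pointing down, gripper open.
Joint ranges: [-2.89, 2.89], [-0.75, 2.08], [0.22, 2.7], [-1.18, 4.32], [0.11, 2.71], [-2.7, 2.7]. Speed limits (rad/s): [2.57, 2.57, 3.14, 3.14, 3.14, 3.14].

## Interface

Orientations are given as a unit quaternion [w, x, y, z].
In Python, from plant import r, gripper_to, inverse_kinematics, vision, models, telemetry gives the robot as it stands. Calls block until the motion is done:
- r.move_to(position, orientation): joint-space move of the TCP to a pose.
- r.move_l(position, rot=None, vel=0.15, guard=None): straight line of the TCP; rot=None keeps the orientation; vel is the mean speed in m/s. With guard (N) it stops when the force on the tool has changed by that much, and returns True; else False.
- r.movej(angles): joint-space move.
- gripper_to(opening, f_grip=None): finger opening in m; f_grip is the grip in N (None keeps the last); returns when the fingers have stopped.
- r.hold(seconds).
- inverse_kinematics(position, orientation): joint angles nearest the present ones, or None.
- vision.snapshot(name): name is "scene" or "top" or "wrist"; returns the picture (384x512x3 uint8, red, green, blue); there is no depth.
- vision.get_calibration(name): a dict with "fx", "fy", "cx", "cy" (pixels), "position" and "orientation" of the camera in the world. Camera axes: x right, y down, z forward; pixel columns grow to the right and rows downward; lengths in m; the calibration is good to about 2 mm. A picture is of the moment at which its call begins: read the wrist's pose just before it. get_calibration takes no time and is no camera call; for the wrist camera it gives the pose at the moment of the call.
A pose or a line that the arm cannot do raises r.PlanningError and nothing moves.
- r.sign_off(): hands the job in, once; it reports no verdict.
Trained networks look in the newest picture that a camera, given by its name, has taken for a name from the list of things; names that differ only in an ending like _2 or _b are one class to them, and where a whole thing is asked for, a point or a joint stands for the part that bears it (a point fixed in the world has none). Each returns a list of dicts, best first, with "score" (0 to 1); they miss things now and then, are a little off and sometimes report something else, mostly with a low value. They report only what shows in the picture. A call takes as long as a camera call.
- models.boxes_of(thing, camera): "at" ([x, y, z] in m, in world coordinates, good to about 4 mm: the middle of the surface that is visible of it).
- models.regions_of(thing, camera): "pixels" (384x512 bool, what is visible of it).
- models.mark_of(thing, camera): "at" ([x, y, z] in m, in world coordinates, good to about 4 mm: a listed point, or the origin of a listed thing).
Readings, each from a call of its own:
- telemetry.current_t(): time.
- telemetry.current_joints(): joint angles.
- telemetry.current_dq(): joint speeds.
- telemetry.current_joint_efforts(): joint torques, N m.
- telemetry.current_ee_pos(): TCP position.
- telemetry.current_tool_rot(): TCP orientation.
- telemetry.current_wrist_force(): force on the tool from outside, world axes, zero at the start.
- telemetry.current_torque(): the same for the moment, N m.
- telemetry.current_opening(): finger opening in m.
Only numpy, scipy, OpenCV 4.12 (cv2) and the standard library are available. Lean on these libraries where they do the work, as an engineer would, in place of code of your own. Each camera call takes 0.05 s, during which the arm holds its last target.

## Working session

There is one attempt and no reset: what is moved stays moved. The work goes in short steps, each a Python script; the robot and the scene stay as the last script left them, time stands still between calls to the robot, and variables do not carry over. Pictures are saved under pics/ and viewed, and the job is handed in when it is done.

```bash
ls; mkdir -p pics; cat > h.py <<'E'
import numpy as np, cv2
from plant import r, gripper_to, inverse_kinematics, vision, models, telemetry
from scipy.spatial.transform import Rotation as R
def save(img,n): cv2.imwrite('pics/'+n,img[:,:,::-1])
def q(Rm):
    a=R.from_matrix(Rm).as_quat(); return [float(a[3]),float(a[0]),float(a[1]),float(a[2])]
E
python3 - <<'E'
from h import *
for c in ['scene','top','wrist']:
    im=vision.snapshot(c); save(im,c+'0.png')
    for t in ['narrow_cup_grip','narrow_cup_base','narrow_cup_hole','narrow_cup_tip','wide_cup_floor','wide_cup_tip','middle_cup_grip','rack','left_stud','right_stud','pepper']:
        print(c,t,[(np.round(d['at'],4).tolist(),round(d['score'],2)) for d in models.mark_of(t,c)[:2]])
print(telemetry.current_t())
E
```

```text
pics
scene narrow_cup_grip [([0.5153, -0.0738, 0.1173], 0.6)]
scene narrow_cup_base [([0.485, -0.0723, 0.0289], 0.78)]
scene narrow_cup_hole [([0.5496, -0.0659, 0.1381], 0.56)]
scene narrow_cup_tip [([0.5735, -0.0658, 0.159], 0.72)]
scene wide_cup_floor [([0.4497, -0.3302, 0.0034], 0.89)]
scene wide_cup_tip [([0.4619, -0.491, 0.0415], 0.91)]
scene middle_cup_grip [([0.5101, -0.1572, 0.1126], 0.74), ([0.5485, -0.0668, 0.1391], 0.37)]
scene rack [([0.4811, -0.1127, 0.0003], 0.59)]
scene left_stud [([0.5609, -0.0666, 0.1495], 0.87)]
scene right_stud []
scene pepper [([0.7304, -0.2878, -0.0018], 0.73)]
top narrow_cup_grip [([0.5161, -0.0656, 0.1158], 0.93)]
top narrow_cup_base [([0.4833, -0.0686, 0.0308], 0.75)]
top narrow_cup_hole [([0.5526, -0.0699, 0.1396], 0.84), ([0.5745, -0.0655, 0.1577], 0.51)]
top narrow_cup_tip [([0.5735, -0.0645, 0.1555], 0.71)]
top wide_cup_floor [([0.4582, -0.3359, 0.0043], 0.57)]
top wide_cup_tip [([0.4628, -0.4835, 0.0401], 0.67)]
top middle_cup_grip [([0.5128, -0.1574, 0.1162], 0.72)]
top rack [([0.4822, -0.1094, -0.0039], 0.97)]
top left_stud [([0.5628, -0.0706, 0.1445], 0.94)]
top right_stud [([0.5606, -0.1563, 0.1446], 0.74)]
top pepper [([0.7292, -0.2852, -0.0063], 0.87)]
wrist narrow_cup_grip []
wrist narrow_cup_base []
wrist narrow_cup_hole []
wrist narrow_cup_tip []
wrist wide_cup_floor []
wrist wide_cup_tip []
wrist middle_cup_grip []
wrist rack []
wrist left_stud []
wrist right_stud []
wrist pepper []
1.8
```

View pics/scene0.png

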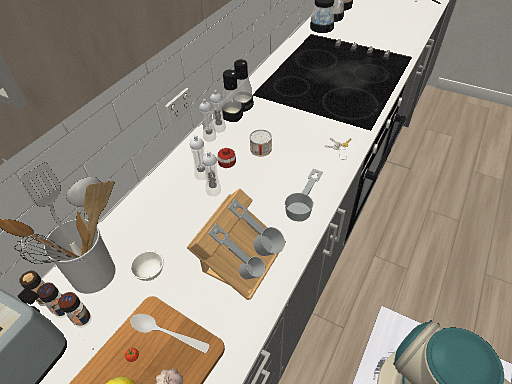

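View pics/top0.png

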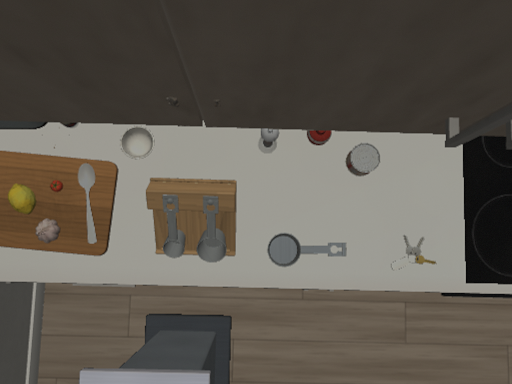

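The narrow cup hangs on the left stud, with its bowl at about (174,243) in the top view. The wide cup is at (284,249), with its handle pointing right and the pepper mill behind it at (268,138). Next I move to a pre-grasp pose along the slope normal and look with the wrist camera.

```bash
cat >> h.py <<'E'
S=np.radians(35)
def cupR(yaw,slope=True):
    Rz=R.from_euler('z',yaw).as_matrix()
    return Rz@(R.from_euler('y',-S).as_matrix() if slope else np.eye(3))
def toolR(C,flip=1):
    # tool z=-cup z, tool x=±cup y
    x=flip*C[:,1]; z=-C[:,2]; return np.column_stack([x,np.cross(z,x),z])
def proj(P,cal):
    o=cal['orientation']; Rc=R.from_quat([o[1],o[2],o[3],o[0]]).as_matrix()
    p=(np.asarray(P)-cal['position'])@Rc
    return np.column_stack([cal['fx']*p[:,0]/p[:,2]+cal['cx'],cal['fy']*p[:,1]/p[:,2]+cal['cy']])
E
python3 - <<'E'
from h import *
print(R.from_quat(np.roll(telemetry.current_tool_rot(),-1)).as_matrix().round(2))
C=cupR(0.02); g=np.array([.514,-.0685,.113])
for f in (1,-1):
    T=toolR(C,f)
    for p,TT in ((g+C@[-.02,0,.12],T),(g+C@[0,0,.006],T),(np.array([.455+.05,-.333-.05,.06]),toolR(cupR(np.radians(-42),False),f)),(np.array([.455+.05,-.333-.05,.3]),toolR(cupR(np.radians(-42),False),f))):
        j=inverse_kinematics(p,q(TT)); print(f,None if j is None else np.round(j,2))
T=toolR(C,-1)
E
```

```text
[[ 0.24  0.97  0.  ]
 [ 0.97 -0.24  0.  ]
 [ 0.   -0.   -1.  ]]
1 [-0.63 -0.19  2.26  0.61  0.65 -2.64]
1 None
1 [-0.76  0.49  1.61 -0.    1.04 -1.6 ]
1 [-0.76  0.34  1.24 -0.    1.56 -1.6 ]
-1 [-0.63 -0.19  2.26  0.61  0.65  0.51]
-1 [-0.46  0.09  2.29  0.94  0.34  0.26]
-1 [-0.76  0.49  1.61 -0.    1.04  1.55]
-1 [-0.76  0.34  1.24 -0.    1.56  1.55]
```

```bash
python3 - <<'E'
from h import *
C=cupR(0.02); g=np.array([.514,-.0685,.113])
T=toolR(C,-1)
for d in ([-.02,0,.12],[-.05,0,.1],[0,0,.1],[0,0,.05],[0,0,.006],[.016,0,.006],[.02,0,.006],[.016,0,.06],[.016,0,.12]):
    j=inverse_kinematics(g+C@d,q(T)); print(d,None if j is None else np.round(j,2))
r.move_to(list(g+C@[-.02,0,.12]),q(T))
cal=vision.get_calibration('wrist'); save(vision.snapshot('wrist'),'w1.png')
print(cal); gg=[]
for t,o in [('narrow_cup_grip',(0,0,0)),('narrow_cup_base',(-.07,0,-.049)),('narrow_cup_hole',(.046,0,.001)),('narrow_cup_tip',(.075,0,.003)),('middle_cup_grip',0),('left_stud',0),('right_stud',0),('rack',0)]:
    print(t,[(np.round(d['at'],4).tolist(),round(d['score'],2)) for d in models.mark_of(t,'wrist')[:2]])
print(telemetry.current_t(),telemetry.current_ee_pos())
E
```

```text
[-0.02, 0, 0.12] [-0.63 -0.19  2.26  0.61  0.65  0.51]
[-0.05, 0, 0.1] [-0.67 -0.16  2.35  0.72  0.58  0.34]
[0, 0, 0.1] [-0.56 -0.13  2.24  0.6   0.59  0.56]
[0, 0, 0.05] [-0.51 -0.02  2.27  0.73  0.45  0.45]
[0, 0, 0.006] [-0.46  0.09  2.29  0.94  0.34  0.26]
[0.016, 0, 0.006] [-0.44  0.09  2.26  0.85  0.35  0.37]
[0.02, 0, 0.006] [-0.44  0.09  2.25  0.83  0.35  0.39]
[0.016, 0, 0.06] [-0.49 -0.03  2.23  0.65  0.48  0.55]
[0.016, 0, 0.12] [-0.56 -0.16  2.19  0.54  0.66  0.64]
{'fx': 295.1320640848432, 'fy': 295.1320640848432, 'cx': 253.15228664032384, 'cy': 189.37256666675142, 'position': array([ 0.40195736, -0.07022345,  0.3701237 ]), 'orientation': array([-0.12266484,  0.70388171, -0.68915634,  0.12069551])}
narrow_cup_grip [([0.5178, -0.0703, 0.1105], 0.83)]
narrow_cup_base [([0.4797, -0.068, 0.0329], 0.67)]
narrow_cup_hole [([0.5486, -0.0732, 0.1383], 0.8)]
narrow_cup_tip [([0.5688, -0.0696, 0.1571], 0.92)]
middle_cup_grip [([0.5102, -0.1588, 0.1104], 0.95)]
left_stud [([0.5646, -0.0698, 0.1462], 0.63)]
right_stud [([0.5683, -0.1586, 0.148], 0.88)]
rack [([0.4825, -0.116, 0.0042], 0.9)]
4.7167 [ 0.42885199 -0.07009115  0.1997994 ]
```

View pics/w1.png

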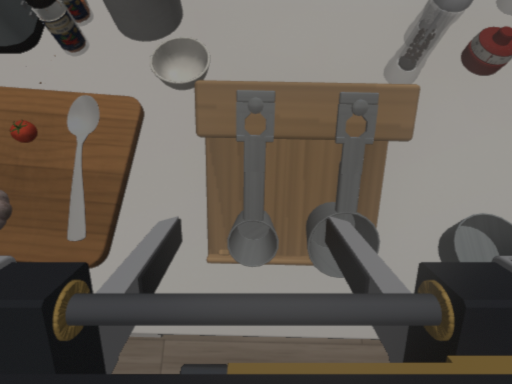

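The wrist view shows the narrow cup's neck centred at about (254,180), its stud head at (255,104) and its bowl at (253,240). I'll fit the pose with its mask.

```bash
python3 - <<'E'
from h import *
from scipy.optimize import least_squares
im=cv2.imread('pics/w1.png')
cal=dict(vision.get_calibration('wrist'))
ms=models.regions_of('narrow_cup_grip','wrist'); m=ms[0]['pixels']; print(ms[0]['score'],m.sum())
rows=[]
for v in list(range(98,134,4))+list(range(142,200,6)):
    u=np.where(m[v])[0]
    if len(u): rows.append((v,u.min(),u.max(),(u.min()+u.max())/2))
print(rows); ys=np.where(m.any(1))[0]; print(ys.min(),ys.max())
o=im.copy(); o[m]=(0.5*o[m]+[0,0,127]).astype(np.uint8)
C=cupR(0.0); g=np.array([.514,-.0695,.112])
pts=[g+C@np.array(d) for d in ([0,0,0],[.046,0,.001],[.062,0,.003],[.075,0,.003],[.075,.017,.003],[.075,-.017,.003],[-.07,0,-.049],[.014,.01,.005],[.014,-.01,.005],[-.096,0,.005])]
P=proj(pts,cal);print(P.round(1))
for p in P: cv2.circle(o,tuple(int(round(x)) for x in p),1,(0,255,0),-1)
o=cv2.resize(o[70:280,190:430],None,fx=2.8,fy=2.8,interpolation=cv2.INTER_NEAREST); cv2.imwrite('pics/w1o.png',o)
E
```

```text
0.91 5039
[(98, np.int64(237), np.int64(275), np.float64(256.0)), (102, np.int64(237), np.int64(273), np.float64(255.0)), (106, np.int64(237), np.int64(274), np.float64(255.5)), (110, np.int64(237), np.int64(274), np.float64(255.5)), (114, np.int64(237), np.int64(274), np.float64(255.5)), (118, np.int64(237), np.int64(274), np.float64(255.5)), (122, np.int64(237), np.int64(274), np.float64(255.5)), (126, np.int64(237), np.int64(274), np.float64(255.5)), (130, np.int64(237), np.int64(273), np.float64(255.0)), (142, np.int64(244), np.int64(266), np.float64(255.0)), (148, np.int64(245), np.int64(265), np.float64(255.0)), (154, np.int64(244), np.int64(265), np.float64(254.5)), (160, np.int64(244), np.int64(265), np.float64(254.5)), (166, np.int64(244), np.int64(265), np.float64(254.5)), (172, np.int64(244), np.int64(264), np.float64(254.0)), (178, np.int64(244), np.int64(264), np.float64(254.0)), (184, np.int64(244), np.int64(264), np.float64(254.0)), (190, np.int64(245), np.int64(264), np.float64(254.5)), (196, np.int64(245), np.int64(264), np.float64(254.5))]
90 266
[[254.4 170.3]
 [255.3 120.7]
 [255.6 102.3]
 [255.9  86.8]
 [236.5  86.4]
 [275.3  87.1]
 [253.6 220.5]
 [243.8 156.2]
 [265.5 156.6]
 [252.6 263.6]]
```

View pics/w1o.png

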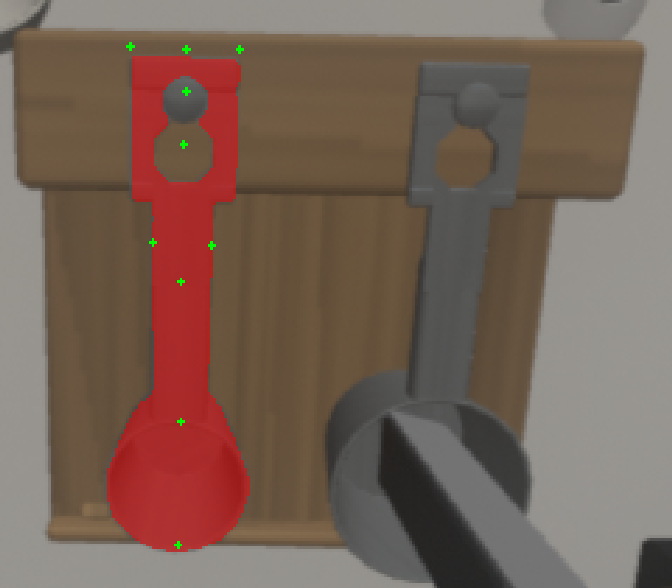

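Yaw ≈ 0 and y ≈ −0.0695 match the overlay. The cup sits about 3 mm further down the slope than I assumed, so I use that and grasp.

```bash
python3 - <<'E'
from h import *
C=cupR(0.0); g=np.array([.5122,-.0695,.1112]); T=toolR(C,-1); Q=q(T)
gripper_to(.05)
t=g+C@[-.001,0,.006]
r.move_to(list(t+C@[0,0,.07]),Q)
print(r.move_l(list(t),vel=.08,guard=6), telemetry.current_ee_pos(),t, telemetry.current_wrist_force())
save(vision.snapshot('wrist'),'w2.png')
print(telemetry.current_t())
E
```

```text
False [ 0.50787257 -0.06966677  0.11582187] [ 0.50793939 -0.0695      0.11554134] [-0.24100564 -1.20469893  0.1705443 ]
6.975
```

View pics/w2.png

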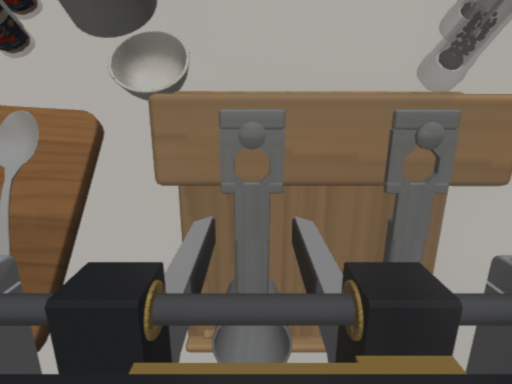

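The fingers straddle the neck symmetrically: tips at (213,222) and (293,222), handle centre at u≈252. Now grip and slide.

```bash
python3 - <<'E'
from h import *
C=cupR(0.0); Q=q(toolR(C,-1))
f0=np.array(telemetry.current_wrist_force())
gripper_to(.03); gripper_to(.0,f_grip=45)
p=np.array(telemetry.current_ee_pos())
print(telemetry.current_opening(),p,np.array(telemetry.current_wrist_force())-f0)
f=r.move_l(list(p+C@[.016,0,.0005]),vel=.03,guard=25)
p2=np.array(telemetry.current_ee_pos())
print(f,C.T@(p2-p),telemetry.current_wrist_force())
save(vision.snapshot('wrist'),'w3.png')
print(telemetry.current_t())
E
```

```text
0.019359016930823522 [ 0.50791206 -0.06936298  0.11551008] [ 1.00948447 -0.79493799 -0.24555256]
False [0.01565364 0.00014458 0.00042724] [ 0.42083711 -0.24737771 -2.41450765]
8.5667
```

View pics/w3.png

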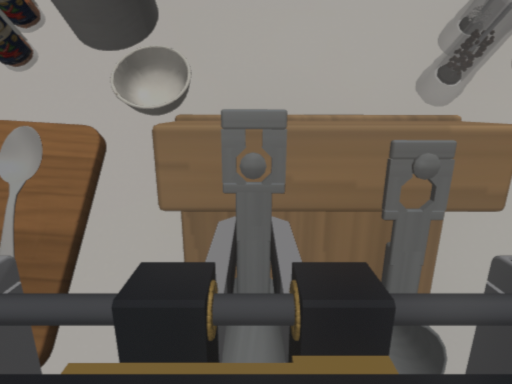

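The stud head at (252,165) now lies in the wide end of the keyhole. Lift along the normal with a guard.

```bash
python3 - <<'E'
from h import *
C=cupR(0.0)
p=np.array(telemetry.current_ee_pos())
f=r.move_l(list(p+C@[0,0,.02]),vel=.04,guard=6)
print(f,C.T@(np.array(telemetry.current_ee_pos())-p),telemetry.current_wrist_force())
save(vision.snapshot('wrist'),'w4.png')
if not f:
    f=r.move_l(list(p+C@[0,0,.12]),vel=.12,guard=8)
    print(f,telemetry.current_ee_pos(),telemetry.current_wrist_force())
    save(vision.snapshot('wrist'),'w5.png')
    save(vision.snapshot('scene'),'s5.png')
    for c in ('scene','top'):
        if c=='top': save(vision.snapshot('top'),'t5.png')
        for t in ('wide_cup_floor','wide_cup_tip','narrow_cup_base','narrow_cup_tip'):
            print(c,t,[(np.round(d['at'],4).tolist(),round(d['score'],2)) for d in models.mark_of(t,c)[:2]])
print(telemetry.current_t())
E
```

```text
False [ 5.85445507e-05 -4.68580843e-05  2.00964054e-02] [-0.74350632 -0.53692077 -1.41022076]
False [ 0.45146486 -0.06909084  0.22251659] [ 0.43121321  0.54823813 -2.47011642]
scene wide_cup_floor []
scene wide_cup_tip []
scene narrow_cup_base [([0.4281, -0.0731, 0.1346], 0.59)]
scene narrow_cup_tip [([0.5177, -0.0651, 0.2653], 0.89)]
top wide_cup_floor [([0.4592, -0.3389, 0.005], 0.94)]
top wide_cup_tip [([0.4611, -0.4832, 0.0391], 0.78)]
top narrow_cup_base [([0.4273, -0.0679, 0.1401], 0.82)]
top narrow_cup_tip [([0.5195, -0.0682, 0.2649], 0.94)]
10.8
```

View pics/w5.png

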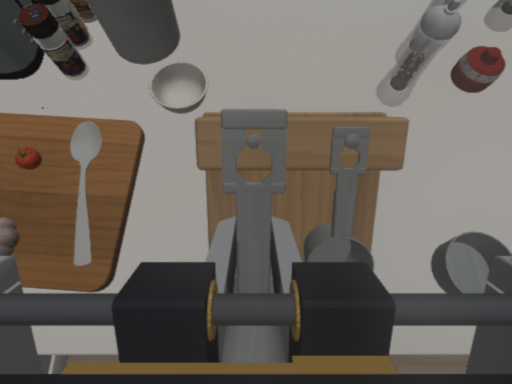

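View pics/s5.png

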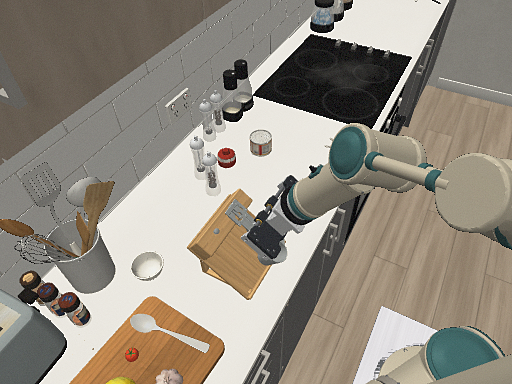

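The cup is off the stud, held without slip, and the middle cup is still hanging. Next I refine the wide cup's pose from the top picture and the cup-in-hand offset from the wrist picture.

```bash
python3 - <<'E'
from h import *
ct=dict(vision.get_calibration('top')); cs=dict(vision.get_calibration('scene'))
im=cv2.imread('pics/t5.png')
m=models.regions_of('wide_cup_floor','top')[0]['pixels']; ys,xs=np.where(m); print(xs.min(),xs.max(),ys.min(),ys.max())
from scipy.optimize import least_squares
cc=None
def model(cx,cy,a):
    th=np.linspace(0,2*np.pi,90); P=[[cx+.042*np.cos(t),cy+.042*np.sin(t),.04] for t in th]
    d=np.array([np.cos(a),np.sin(a)]);n=np.array([-d[1],d[0]])
    P+=[[*(np.array([cx,cy])+.153*d+s*n),.039] for s in np.linspace(-.017,.017,9)]
    P+=[[*(np.array([cx,cy])+s*d),.039] for s in np.linspace(.045,.153,20)]
    return P
# fit the silhouette: rasterise rim+handle, maximise IoU
def ras(p,cal,shape,k=8):
    cx,cy,a=p; P=proj(model(cx,cy,a),cal)[:90]
    d=np.array([np.cos(a),np.sin(a)]);n=np.array([-d[1],d[0]]);c=np.array([cx,cy])
    out=np.zeros(shape,np.uint8)
    th=np.linspace(0,2*np.pi,60); B=proj([[cx+.037*np.cos(t),cy+.037*np.sin(t),0] for t in th],cal)
    h=cv2.convexHull(np.vstack([P,B]).astype(np.float32)); polys=[h[:,0]]
    for s0,s1,w in((.04,.125,.01),(.12,.153,.017)):
        polys.append(proj([[*(c+s0*d+w*n),.038],[*(c+s1*d+w*n),.038],[*(c+s1*d-w*n),.038],[*(c+s0*d-w*n),.038]],cal))
    for pl in polys: cv2.fillPoly(out,[np.round(pl*16).astype(np.int32)],1,shift=4)
    return out
def fit(m,cal):
    from scipy.optimize import minimize
    m=m.astype(np.float32)
    mb=cv2.GaussianBlur(m,(0,0),1.5)
    f=lambda p: float(((cv2.GaussianBlur(ras([p[0]/100,p[1]/100,p[2]/10],cal,m.shape).astype(np.float32),(0,0),1.5)-mb)**2).sum())
    s=minimize(f,[45.8,-33.6,-15.2],method='Nelder-Mead',options=dict(initial_simplex=[[45.8,-33.6,-15.2],[46.5,-33.6,-15.2],[45.8,-32.9,-15.2],[45.8,-33.6,-14.5]]))
    return s.x/[100,100,10],s.fun
b,e=fit(m,ct); print(b,np.degrees(b[2]),e)
o=im.copy()
for p in proj(model(*b),ct): cv2.circle(o,tuple(int(round(v)) for v in p),0,(0,255,0),-1)
o=cv2.resize(o[215:285,250:370],None,fx=6,fy=6,interpolation=cv2.INTER_NEAREST); cv2.imwrite('pics/t5o.png',o)
o=cv2.imread('pics/scene0.png')
for p in proj(model(*b),cs): cv2.circle(o,tuple(int(round(v)) for v in p),0,(0,255,0),-1)
o=cv2.resize(o[150:240,260:350],None,fx=6,fy=6,interpolation=cv2.INTER_NEAREST); cv2.imwrite('pics/s0o.png',o)
# in hand
C=cupR(0.0); cw=vision.get_calibration('wrist'); t=np.array(telemetry.current_ee_pos()); G=t+C@[0,0,-.006]
for dx in (-.002,0,.002,.004):
  print(dx,proj([G+C@np.array([dx+a,0,z]) for a,z in ((.046,.003),(.075,.003),(.03,.003))],cw).round(1).tolist())
o=cv2.imread('pics/w5.png'); cv2.imwrite('pics/w5o.png',cv2.resize(o[95:215,200:310],None,fx=5,fy=5,interpolation=cv2.INTER_NEAREST))
E
```

```text
268 346 233 266
[ 0.45554672 -0.33295886 -1.5471378 ] -88.64446616578996 67.73419952392578
-0.002 [[253.3, 169.1], [253.3, 114.1], [253.3, 197.2]]
0 [[253.3, 165.4], [253.3, 110.1], [253.3, 193.8]]
0.002 [[253.3, 161.8], [253.3, 106.1], [253.3, 190.3]]
0.004 [[253.3, 158.1], [253.3, 102.0], [253.3, 186.8]]
```

View pics/t5o.png

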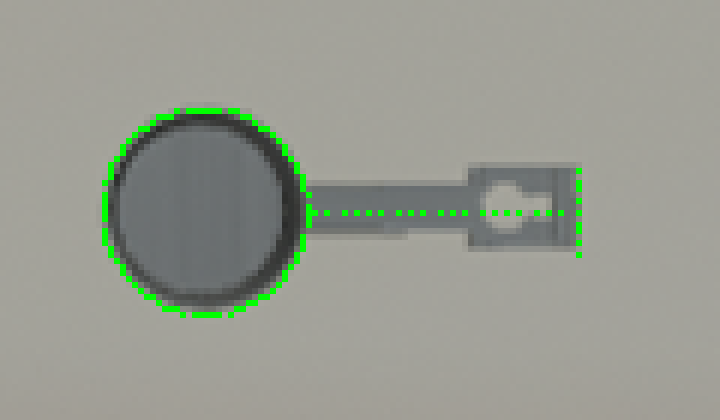

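View pics/s0o.png

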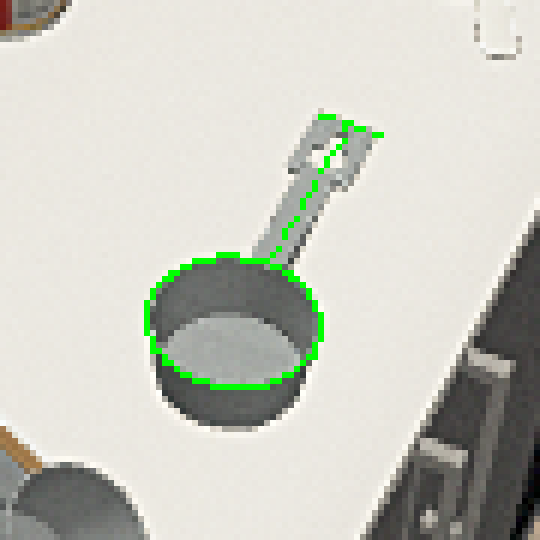

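View pics/w5o.png

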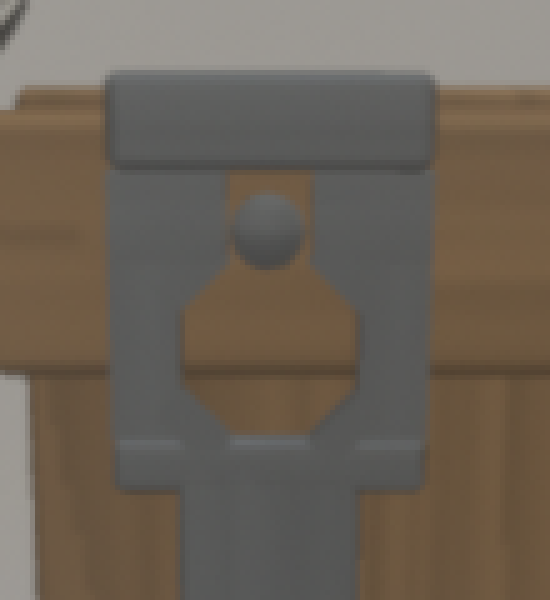

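Wide cup centre fits at (0.4555, −0.333) with its handle at about −87.7°. The in-hand offset is about 0.5 mm. Move over the wide cup and check.

```bash
cat >> h.py <<'E'
WB=np.array([.4555,-.333]); PY=np.radians(-42.7)
CP=cupR(PY,False); QP=q(toolR(CP,-1)); PXY=WB+.0695*CP[:2,0]
E
python3 - <<'E'
from h import *
p=np.array(telemetry.current_ee_pos())
r.move_l([p[0],p[1],.27],vel=.15)
r.move_to([*PXY,.25],QP)
r.move_l([*PXY,.13],vel=.15)
r.hold(.2)
print(telemetry.current_ee_pos(),telemetry.current_wrist_force(),telemetry.current_t())
for c in ('wrist','scene','top'):
    save(vision.snapshot(c),c+'6.png')
    for t in ('wide_cup_floor','wide_cup_tip','narrow_cup_base','narrow_cup_tip'):
        print(c,t,[(np.round(d['at'],4).tolist(),round(d['score'],2)) for d in models.mark_of(t,c)[:1]])
E
python3 -c "
import cv2,numpy as np
a=cv2.imread('pics/top6.png')[190:310,220:380];b=cv2.imread('pics/scene6.png')[120:270,230:380]
a=cv2.resize(a,None,fx=2.5,fy=2.5);b=cv2.resize(b,(375,375));a=cv2.copyMakeBorder(a,0,75,0,0,0);cv2.imwrite('pics/c6.png',np.hstack([a,b]))"
```

```text
[ 0.50703456 -0.3805488   0.13111836] [ 0.37885842  0.506299   -1.26501696] 13.6583
wrist wide_cup_floor []
wrist wide_cup_tip [([0.4621, -0.4849, 0.0395], 0.94)]
wrist narrow_cup_base []
wrist narrow_cup_tip [([0.5618, -0.4346, 0.1277], 0.69)]
scene wide_cup_floor [([0.4515, -0.3341, 0.0035], 0.87)]
scene wide_cup_tip [([0.4664, -0.4908, 0.038], 0.93)]
scene narrow_cup_base [([0.4577, -0.3361, 0.0679], 0.94)]
scene narrow_cup_tip [([0.5656, -0.428, 0.1296], 0.82)]
top wide_cup_floor [([0.4595, -0.3378, 0.0054], 0.92)]
top wide_cup_tip []
top narrow_cup_base [([0.4587, -0.3335, 0.0748], 0.89)]
top narrow_cup_tip []
```

View pics/c6.png

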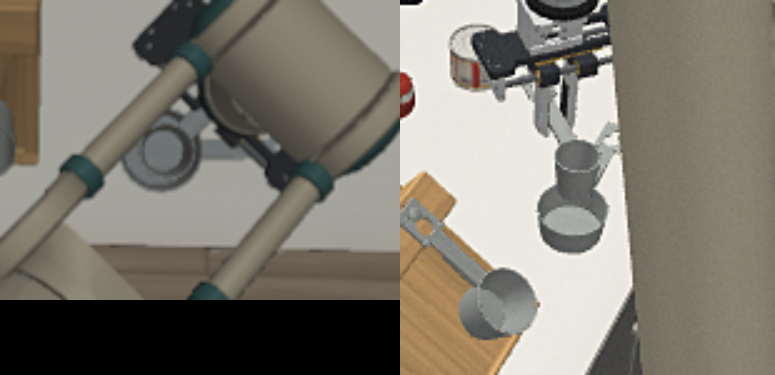

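View pics/wrist6.png

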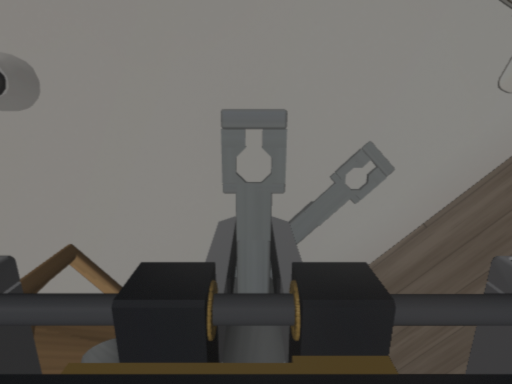

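The wrist view shows the two handles about 45° apart: narrow vertical, wide tip at (365,170). The scene view shows the bowl over the wide cup. Lower it with a guard.

```bash
python3 - <<'E'
from h import *
f0=np.array(telemetry.current_wrist_force())
f=r.move_l([*PXY,.072],vel=.1,guard=6); print(f)
f=r.move_l([*PXY,.049],vel=.015,guard=2.5)
print(f,telemetry.current_ee_pos(),np.array(telemetry.current_wrist_force())-f0,telemetry.current_t())
save(vision.snapshot('wrist'),'w7.png');save(vision.snapshot('scene'),'s7.png')
for t in ('wide_cup_floor','narrow_cup_base','narrow_cup_tip'):
        print(t,[(np.round(d['at'],4).tolist(),round(d['score'],2)) for d in models.mark_of(t,'scene')[:1]])
E
python3 -c "
import cv2,numpy as np
a=cv2.imread('pics/w7.png');b=cv2.imread('pics/s7.png')[120:270,230:380]
b=cv2.resize(b,(384,384));cv2.imwrite('pics/c7.png',np.hstack([a,b])[:,150:])"
```

```text
False
True [ 0.5069342  -0.38045312  0.05694096] [ 0.00849026 -0.179604    3.55429825] 16.125
wide_cup_floor [([0.4483, -0.3337, 0.0047], 0.78)]
narrow_cup_base [([0.457, -0.3348, 0.0019], 0.81)]
narrow_cup_tip [([0.5633, -0.4297, 0.0546], 0.97)]
```

View pics/c7.png

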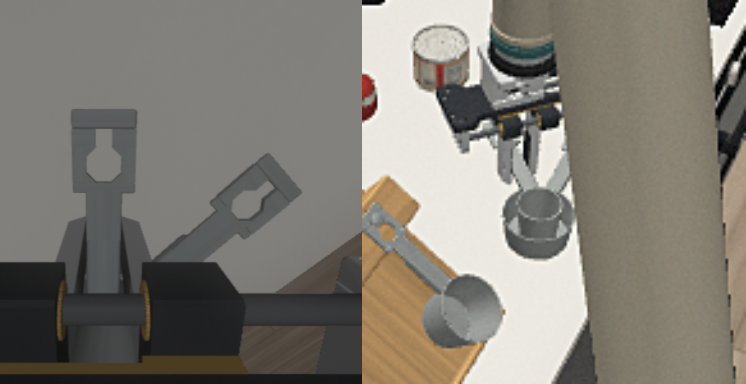

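Contact came at the expected height (TCP 0.057), and the bowl sits inside the wide cup with the handles fanned. Open slightly, back off straight up and check.

```bash
python3 - <<'E'
from h import *
gripper_to(.024); gripper_to(.032)
print(telemetry.current_opening(),telemetry.current_wrist_force())
p=np.array(telemetry.current_ee_pos())
print(r.move_l([p[0],p[1],.10],vel=.05,guard=5),telemetry.current_wrist_force())
r.move_l([p[0],p[1],.28],vel=.2)
r.move_to([.40,.0,.35],QP)
r.hold(.3)
for c in ('scene','top'):
    save(vision.snapshot(c),c+'8.png')
    for t in ('wide_cup_floor','wide_cup_tip','narrow_cup_base','narrow_cup_tip','middle_cup_grip','pepper'):
        print(c,t,[(np.round(d['at'],4).tolist(),round(d['score'],2)) for d in models.mark_of(t,c)[:1]])
print(telemetry.current_t())
E
python3 -c "
import cv2,numpy as np
a=cv2.imread('pics/top8.png')[110:300,130:380];b=cv2.imread('pics/scene8.png')[130:300,170:340]
a=cv2.resize(a,(500,380));b=cv2.resize(b,(380,380));cv2.imwrite('pics/c8.png',np.hstack([a[:,80:],b]))"
```

```text
0.03209305750185301 [-0.03348118  0.82594829  0.31029344]
False [-0.03471476  0.60459549 -0.36053844]
scene wide_cup_floor [([0.4497, -0.3293, 0.0034], 0.6)]
scene wide_cup_tip [([0.4624, -0.4939, 0.0413], 0.68)]
scene narrow_cup_base [([0.4565, -0.3362, 0.0045], 0.71)]
scene narrow_cup_tip [([0.5651, -0.4296, 0.0547], 0.74)]
scene middle_cup_grip [([0.5111, -0.1572, 0.1128], 0.98)]
scene pepper []
top wide_cup_floor [([0.4606, -0.3355, 0.0038], 0.72)]
top wide_cup_tip [([0.4619, -0.4848, 0.041], 0.75)]
top narrow_cup_base [([0.4598, -0.332, 0.0017], 0.68)]
top narrow_cup_tip [([0.5643, -0.4297, 0.0545], 0.7)]
top middle_cup_grip [([0.5123, -0.1569, 0.1123], 0.85)]
top pepper [([0.7297, -0.2875, -0.0033], 0.94)]
21.625
```

View pics/c8.png

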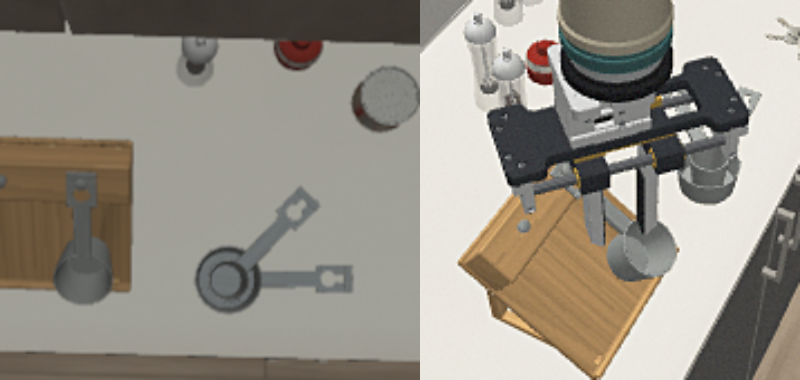

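The top view shows the narrow cup centred in the wide cup, with the handles about 45° apart. The middle cup is still hanging and the pepper mill is in place. Hand in.

```bash
python3 -c "
from h import *
r.sign_off(); print(telemetry.current_t())"
```

```text
the job is handed in; nothing more can be done
the job is handed in; nothing more can be done
```

The narrow cup is off the left stud and standing upright on the floor of the wide cup, and I handed the job in just after 21.6 s on the robot's clock. I slid it 15.7 mm up the slope and lifted it off along the slope's normal with no snag. I lowered it until it touched at the expected height, let go and moved the arm clear.

- **Placing:** the last top picture shows the narrow cup standing roughly centred in the wide cup. The handles measure about 46° apart, from the detected points.
- **Everything else:** the middle cup is still on its stud. The wide cup and pepper mill are where they were, within the networks' error of about 4 mm.
- **Checks that disagreed or were missing:** the scene and top cameras differ by about 1 cm on the wide cup's floor centre. I used a fit to the cup's outline in the top picture, and its outline also matched the scene picture. The network did not report the pepper mill in the last scene picture, so its position there comes from the top camera only.

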